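# Clamp the box and hover its cover over the threads

### The arm

A 7-joint arm with a two-finger parallel gripper is mounted at the origin on a cart in front of the work surface, level with it; the furniture and walls round the work are solid. World frame = base frame: x ahead of the robot, y to its left, z up, the work surface at z = 0. Lengths are in m, angles in rad, forces in N, time in s.
With the tool pointing down it reaches from about 0.4 to 0.85 m from the base axis. Payload 4.5 kg.
Tool frame: the origin (TCP) lies on the mounting face of the last link; the fingertips stand 173 mm ahead of it and the grasp point (between the pads) lies 155 mm ahead of it; z points along the fingers, y is the line along which they close (so a half turn about z gives the same grasp; the last joint's range is limited). The gripper opens to 85 mm and grips with 20 to 120 N. Pads are 22 mm wide; open, the fingers measure 114 mm over their backs; the gripper's body (76 mm by 85 mm) begins 54 mm behind the grasp point. The pads swing forward as they close: fully open they stand 13 mm farther back than shut.
Start: joints at [1.2, 0.689, -0.195, 1.565, 0.157, 0.902, -0.215], TCP at [0.246, -0.574, 0.405] pointing down, gripper open.
Joint ranges: [-3.01, 3.01], [-0.46, 2.08], [-1.47, 1.51], [0.13, 2.56], [-1, 4.14], [0.04, 2.09], [-2.66, 2.66]. Speed limits (rad/s): [2.57, 2.57, 3.14, 3.14, 3.14, 3.14, 3.14].

### API

Orientations are given as a rotation vector (axis times angle).
In Python, from cell import r gives the robot as it stands. The module is installed in compiled form; this text tells all that it offers.
- The arm moves only by the tool apply_moves, never from a script. Its argument "motion" is one flat list of numbers, 7 for each row, row after row: the shift along the tool's x, y, z in mm, then the turn, a rotation vector about the tool's x, y, z in degrees, then the gripper's target within -1 to 1 (shut at 1, half-way at 0, fully open at -1). A call has 1 to 20 rows; each row shifts and turns the commanded pose from where the row before left it, along the tool's axes as they then stand; what a row does not reach is not made up. A row lasts 1/12 s, in which the tool goes at most 41.7 mm and 7.16 degrees, less where a joint would pass 70% of its speed; a pose out of reach is approached as far as the arm can. A call with a gripper value outside its range is refused whole. The fingers move at their own pace and stop on an object; "grip_force" is the grip in N (left out, the last holds). Time passes only in rows, so rows that do not move let the fingers close. It gives the time, the measured TCP pose, the force, the opening and the grip force at its end, in the units of the state.
- r.get_obs(): the state, without advancing time (a new reading comes with each control period).
- r.get_image(name): name is "scene" or "top" or "wrist"; returns the picture (400x640x3 uint8, red, green, blue); there is no depth.
- r.camera_info(name): a dict with "fx", "fy", "cx", "cy" (pixels), "k1" (the pictures are not rectified: a ray, as slopes to the right and down, at radius r is drawn at 1 + k1 r^2 times it, then the intrinsics apply), "origin" and "attitude" of the camera in the world. Camera axes: x right, y up, looking along -z (the intrinsics and any distortion apply to the point x, -y, -z); pixel columns grow to the right and rows downward; lengths in m; the calibration is good to about 2 mm. A picture is of the moment at which its call begins: read the wrist's pose just before it. camera_info takes no time and is no camera call; for the wrist camera it gives the pose at the moment of the call.
- r.job_done(): hands the job in; it is judged then, once.
Trained networks look in the newest picture that a camera, given by its name, has taken for a name from the list of things; names that differ only in an ending like _2 or _b are one class to them, and where a whole thing is asked for, a point or a joint stands for the part that bears it (a point fixed in the world has none). Each returns a list of dicts, best first, with "p" (0 to 1); they miss things now and then, are a little off and sometimes report something else, mostly with a low value. They report only what shows in the picture. A call takes as long as a camera call.
- r.search_frame(target, camera): "extent" ([left, top, right, bottom] in pixels, round what is visible of it).
The state is a dict: "time": time; "joints": joint angles; "dq": joint speeds; "joint_torque": joint torques, N m; "eef_pos": TCP position; "tool_rot": TCP orientation; "wrist_force": force on the tool from outside, world axes, zero at the start; "moment": the same for the moment, N m; "opening": finger opening in m; "grip_force": force on a finger pad.
Only numpy, scipy, OpenCV 4.12 (cv2) and the standard library are available. Lean on these libraries where they do the work, as an engineer would, in place of code of your own. Each camera call takes 0.05 s, during which the arm holds its last target. There are 200 camera calls.

### The job

Swing the raised handle of the toggle clamp fully down so that it locks over centre and its pad presses on the foot of the open box in the fixture. Then pick up the cover plate by its handle and hold it level over the box, a finger's width (about 10 mm) above the rim and not touching it, with all four screw holes lined up over the threaded posts so that screws could be started through it. Finish while still holding the cover there, with the clamp still locked; leave the other things on the bench where they lie.

Things in the scene. Friction and masses are not known exactly. Their poses are not given: they have to be found in the camera images.
- fixture: fixed aluminium plate 170 x 310 x 12 mm that carries a nest of low steel stops (14 mm high), the box and the toggle clamp. Origin on the bench surface under the middle of the box; z up, y from the box toward the clamp; the plate runs from y = -95 to +215 mm and x = -85 to +85 mm
- box: open grey die-cast box standing loose in the nest (1.5 mm play), 150 (its x) x 110 (its y) x 60 mm high, walls 5 mm, with an 8 mm thick foot 30 mm wide along each long side and a round post 18 mm across with a threaded hole in each inside corner, flush with the rim. Origin at the centre of its underside; its axes lie along those of the fixture; 0.7 kg give or take a third
- box_rim (a point): centre of the box's open top, level with the rim and the tops of the threaded posts, 60 mm above the box's underside
- thread_a (a point): centre of the top of the threaded post at box x = +63, y = +43 mm (thread 6 mm wide); the other posts lie at x = +-63, y = +-43 mm
- thread_b (a point): centre of the top of the diagonally opposite threaded post, at box x = -63, y = -43 mm
- clamp_handle (a joint): angle of the toggle clamp's handle: 0 = raised (56 degrees above level), 0.93 rad = fully down (3 degrees above level, locked against its stop); it passes over centre at 0.85. It stays where it is left; it takes about 3 N at the grip to swing it and a few N more as the pad meets the foot. The clamp's arm follows the handle: it stands up beside the box at 0 and comes down on the foot as the handle goes down
- clamp_pad: sprung round rubber pad (18 mm across) on the end of the clamp arm, origin at the centre of its underside; it comes down on the middle of the box's foot on the clamp's side and presses it with about 5 N when locked
- clamp_hinge (a point): the handle's hinge point, 35 mm above the bench, at fixture x = 0, y = +175 mm; its hinge axis lies along the fixture's x
- clamp_grip (a point): point on the axis of the handle's round black grip (20 mm diameter, 64 mm long, with its end 17 mm beyond this point), 85 mm from the hinge. From the hinge the handle points along the fixture's +y, away from the box, tilted up by 0.98 rad minus the joint value; the top of the grip lies 10 mm from this point and can be pushed down from above, following the arc about the hinge
- cover: loose aluminium cover plate 150 (its x) x 110 (its y) x 4 mm lying flat on the bench, with a screw hole 10 mm wide near each corner and a dark bow handle on top, 0.3 kg give or take a third. Origin at the centre of its underside, z up. It fits the box either way round (half turn). Its x axis runs along its long side and handle
- cover_grip (a point): middle of the handle's bar, 36 mm above the plate's underside: bar 84 mm long along the cover's x, 12 mm wide and 12 mm high, with two posts 10 mm thick at x = +-34 mm; 26 mm free under the bar, above the plate's top
- hole_a (a point): centre of the cover's screw hole at cover x = +63, y = +43 mm, on its underside; the others lie at x = +-63, y = +-43 mm
- hole_b (a point): centre of the diagonally opposite screw hole, at cover x = -63, y = -43 mm, on its underside
- multimeter: multimeter, 148 x 74 x 46 mm, a bystander lying on the bench behind the cover; origin under its middle
- driver_yel: screwdriver with a yellow handle, 200 mm long, a bystander near the front edge; origin under its middle
- side_cutter: side cutter pliers, 162 mm long, a bystander in front of the fixture; origin under its middle

How it is judged:
On the way, in this order (a step that is already met when the one before it is completed fails the run):
1. the clamp is locked: handle fully down past centre, pad pressing on the box, cover not yet lifted (value of joint clamp_handle above 0.88 rad and contact force between clamp_pad and box above 2 N and height (world z) of cover below 0.01 m), for 0.2 s.
2. the cover is lifted off the bench in the gripper (height (world z) of cover above 0.04 m and contact force between cover and the fingers above 0.5 N), for 0.2 s.
At the end, for the whole second after the job is handed in: Clamp handle down (above 0.88 rad), pad pressing on the box (over 2 N), box in its nest; the gripper holds the cover still and level (within 4 degrees), 3 to 22 mm above the rim, touching neither box nor fixture, screw holes within 4 mm of the threads sideways, either way round (value of joint clamp_handle above 0.88 rad and contact force between clamp_pad and box above 2 N and ((horizontal distance between hole_a and thread_a below 0.004 m and horizontal distance between hole_b and thread_b below 0.004 m) or (horizontal distance between hole_a and thread_b below 0.004 m and horizontal distance between hole_b and thread_a below 0.004 m)) and z of cover in the frame of box_rim between 0.003 and 0.022 m and angle between cover's own z axis and vertical below 0.07 rad and contact force between cover and the fingers above 0.5 N and contact force between cover and box below 0.05 N and contact force between cover and fixture below 0.05 N and linear speed of cover below 0.02 m/s and horizontal distance between box and fixture below 0.006 m and angle between box's own z axis and vertical below 0.05 rad); the arm keeps its last pose, push and grip.
It fails at once if the cover strikes the box (contact force between cover and box above 2 N).
It fails at once if a bystander is pushed away (distance of any of multimeter, driver_yel, side_cutter from where it was at the start of the episode above 0.02 m).
It also fails if it takes over 58 s, if anything falls off the work surface, if the arm or the gripper's body presses on something with over 40 N, if the wrist force passes 120 N, or if a joint passes its speed limit or range.

## Working session

There is one attempt and no reset: what is moved stays moved. The work goes in short steps, Python scripts to look and compute and a tool call to move; the robot and the scene stay as the last step left them, time stands still between calls to the robot, and variables do not carry over. Pictures are saved under pics/ and viewed, at most 10 in all, crops included, and the job is handed in when it is done.

Besides the shell and the picture viewer there is one more tool, called in YAML: its name, and indented under it one key for each argument. apply_moves: Moves the arm, as the interface text tells. Its arguments: {"type":"object","properties":{"motion":{"type":"array","items":{"type":"number"}},"grip_force":{"type":"number"}},"required":["motion"]}

```bash
mkdir -p pics
cat > h.py <<'E'
import numpy as np, cv2
from scipy.spatial.transform import Rotation as R
from cell import r
def att(a):
    a=np.array(a,float)
    return a if a.shape==(3,3) else (R.from_rotvec(a).as_matrix() if a.size==3 else R.from_quat(a).as_matrix())
def ray(ci,u,v):
    x=(u-ci['cx'])/ci['fx'];y=(v-ci['cy'])/ci['fy'];k=ci['k1'];a,b=x,y
    for _ in range(30):
        s=1+k*(a*a+b*b);a,b=x/s,y/s
    return att(ci['attitude'])@np.array([a,-b,-1])
def at_z(ci,u,v,z):
    d=ray(ci,u,v);o=np.array(ci['origin']);return o+d*(z-o[2])/d[2]
def proj(ci,P):
    p=att(ci['attitude']).T@(np.array(P,float)-ci['origin']);a=p[0]/-p[2];b=-p[1]/-p[2];s=1+ci['k1']*(a*a+b*b)
    return np.array([ci['fx']*a*s+ci['cx'],ci['fy']*b*s+ci['cy']])
def save(n,f):
    im=r.get_image(n);cv2.imwrite('pics/'+f,im[:,:,::-1]);return im
E
python3 - <<'E'
from h import *
print(r.get_obs())
for c in('top','scene'):
    print(r.camera_info(c)); save(c,c+'1.png')
    for t in('fixture','box','clamp_handle','clamp_pad','cover','multimeter','driver_yel','side_cutter'):
        print(c,t,[(np.round(d['extent']),round(d['p'],2)) for d in r.search_frame(t,c)][:2])
a=cv2.imread('pics/top1.png');b=cv2.imread('pics/scene1.png');cv2.imwrite('pics/both.png',np.vstack([a,b])[:, :])
E
```

```text
{'time': 0.0, 'joints': array([ 1.19982051,  0.69002228, -0.19450607,  1.56640607,  0.15730826,
        0.90250925, -0.21510906]), 'dq': array([-5.66502707e-04,  2.00202041e-03,  9.25821558e-04,  8.01978836e-04,
       -3.46201094e-06, -9.65257653e-04, -5.57788506e-04]), 'joint_torque': array([ 1.14797847e-03, -5.39609993e+01, -1.26585804e+00, -1.58543569e+01,
        9.14907694e-03,  9.40032536e-03, -4.37627790e-06]), 'eef_pos': array([ 0.24596354, -0.57418367,  0.40384311]), 'tool_rot': array([-3.07560770e+00, -6.31237720e-01,  8.50048129e-04]), 'wrist_force': array([-0.56628532,  0.09071309,  0.62388602]), 'moment': array([-0.00332761,  0.03400027, -0.03948497]), 'grip_force': 0.0, 'opening': 0.08553908586402606}
{'fx': 511.7194718641915, 'fy': 511.7194718641915, 'cx': 314.8438657081932, 'cy': 206.9433462318871, 'k1': -0.05707317249306434, 'origin': array([0.37937388, 0.08240677, 1.17183556]), 'attitude': array([ 0.06876139, -0.1090751 , -1.57792194])}
top fixture [(array([284., 163., 436., 247.]), 0.92)]
top box [(array([355., 162., 427., 236.]), 0.97)]
top clamp_handle [(array([
[... 241 characters left out ...]
1.]), 0.73)]
top side_cutter [(array([264., 266., 335., 297.]), 0.63)]
{'fx': 448.85355431923085, 'fy': 448.85355431923085, 'cx': 313.39806827623227, 'cy': 209.9395247002385, 'k1': 0.04362890320937955, 'origin': array([-0.12159394,  0.75792131,  0.65350114]), 'attitude': array([ 0.44430832, -1.20834195, -2.14275736])}
scene fixture [(array([276., 182., 388., 258.]), 0.82)]
scene box [(array([313., 168., 381., 220.]), 0.66)]
scene clamp_handle []
scene clamp_pad []
scene cover [(array([200., 263., 280., 304.]), 0.68)]
scene multimeter [(array([165., 210., 227., 250.]), 0.69)]
scene driver_yel [(array([262., 293., 335., 348.]), 0.61)]
scene side_cutter [(array([329., 248., 381., 285.]), 0.69)]
```

View pics/top1.png

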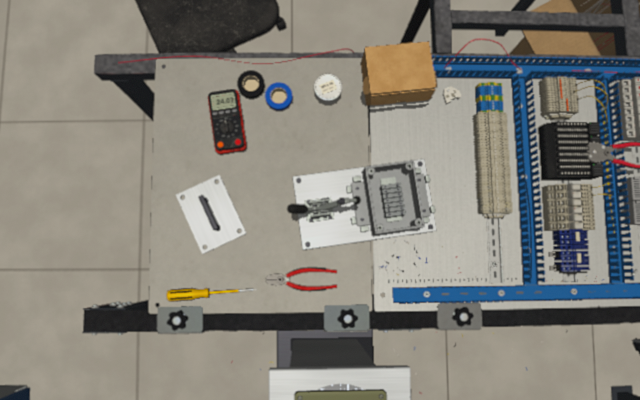

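View pics/scene1.png

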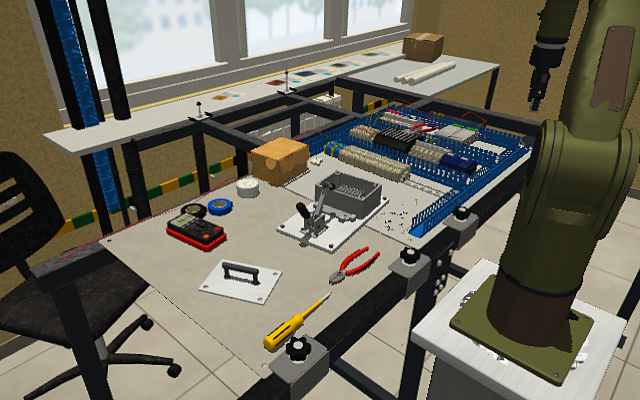

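The top view shows the cover near (210,214), the clamp grip near (297,210), the box near (393,199) and the fixture's clamp end on the left. The bystanders are clear of these. I'll crop in to get corners.

Run:
```python
from h import *
a=cv2.imread('pics/top1.png')[150:265,165:445]
a=cv2.resize(a,None,fx=2.85,fy=2.85,interpolation=cv2.INTER_CUBIC);cv2.imwrite('pics/c1.png',a)
ci=r.camera_info('top')
for n,u,v,z in[('cov',204,253,.004),('cov',245,236,.004),('cov',222,175,.004),('cov',177,190,.004),('fixcl',293,177,.012),('fixcl',304,249,.012),('fixbox',424,160,.012),('fixbox',436,233,.012),('grip',289,209,.112)]:
    print(n,at_z(ci,u,v,z).round(4))
```

```text
cov [0.4086 0.3044 0.004 ]
cov [0.4465 0.2116 0.004 ]
cov [0.5877 0.2653 0.004 ]
cov [0.5535 0.3685 0.004 ]
fixcl [0.5805 0.1014 0.012 ]
fixcl [0.4155 0.0775 0.012 ]
fixbox [ 0.6189 -0.2032  0.012 ]
fixbox [ 0.4488 -0.225   0.012 ]
grip [0.4957 0.1084 0.112 ]
```

View pics/c1.png

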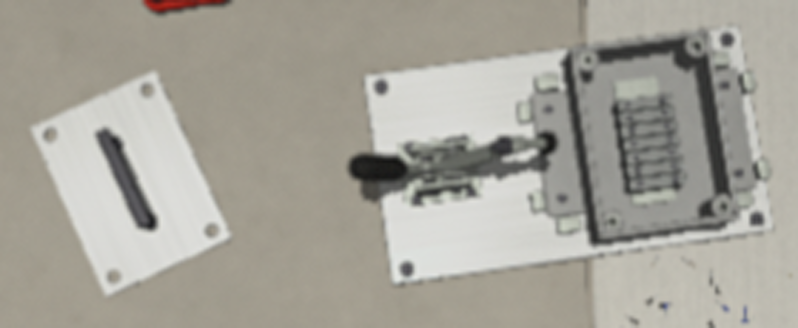

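```bash
cat >> h.py <<'E'
def fit(model,P):
    m=np.array(model,float);P=np.array(P)[:,:2];mc=m.mean(0);pc=P.mean(0)
    H=(m-mc).T@(P-pc);th=np.arctan2(H[0,1]-H[1,0],H[0,0]+H[1,1])
    c,s=np.cos(th),np.sin(th);M=np.array([[c,-s],[s,c]]);t=pc-M@mc
    return t,th,np.linalg.norm(P-(m@M.T+t),axis=1).max()
E
python3 - <<'E'
from h import *
ci=r.camera_info('top')
g=lambda L,z:[at_z(ci,165+u/2.85,150+v/2.85,z) for u,v in L]
def show(n,m,L,z):
    t,th,e=fit(m,g(L,z));print(n,t.round(4),round(np.degrees(th),2),'res',e.round(4))
# world +x up in the image, +y left
show('fix',[(85,215),(-85,215),(85,-95),(-85,-95)]*np.array(.001),[(365,75),(393,283),(740,27),(773,230)],.012)
show('posts',[(63,43),(63,-43),(-63,-43),(-63,43)]*np.array(.001),[(588,61),(697,46),(723,206),(612,222)],.072)
show('covholes',[(63,43),(63,-43),(-63,-43),(-63,43)]*np.array(.001),[(50,134),(148,89),(212,231),(114,276)],.004)
show('covcorn',[(75,55),(75,-55),(-75,-55),(-75,55)]*np.array(.001),[(32,127),(156,71),(231,238),(106,295)],.004)
print('bar ends',g([(103,133),(150,226)],.042))
print('griptip',g([(352,166)],.108))
o=r.get_obs();M=R.from_rotvec(o['tool_rot']).as_matrix();print(M.round(3))
print(r.camera_info('wrist'))
E
```

```text
fix [ 0.5253 -0.1218] 7.2 res 0.0016
posts [ 0.5252 -0.1212] 7.35 res 0.0008
covholes [0.4977 0.2897] 24.61 res 0.0005
covcorn [0.4977 0.2896] 24.34 res 0.0009
bar ends [array([0.53249076, 0.30519152, 0.042     ]), array([0.45958822, 0.26777541, 0.042     ])]
griptip [array([0.49777575, 0.10954999, 0.108     ])]
[[ 0.919  0.394  0.   ]
 [ 0.394 -0.919 -0.   ]
 [ 0.     0.    -1.   ]]
{'fx': 305.1766206478581, 'fy': 305.1766206478581, 'cx': 317.60547279456057, 'cy': 201.7140158597452, 'k1': -0.008297189318114231, 'origin': array([ 0.32195147, -0.54355367,  0.37418379]), 'attitude': array([-0.28561872,  0.18811529, -1.15554513])}
```

Both fixture estimates (plate and posts) agree to within 1 mm, and the two cover fits agree as well. I'm setting off to a point above the grip with the fingers closing.

apply_moves:
  motion: [27.2, -27.7, 3.3, 0, 0, 0, 1, 27.2, -27.7, 3.3, 0, 0, 0, 1, 27.2, -27.7, 3.3, 0, 0, 0, 1, 27.2, -27.7, 3.3, 0, 0, 0, 1, 27.2, -27.7, 3.3, 0, 0, 0, 1, 27.2, -27.7, 3.3, 0, 0, 0, 1, 27.2, -27.7, 3.3, 0, 0, 0, 1, 27.2, -27.7, 3.3, 0, 0, 0, 1, 27.2, -27.7, 3.3, 0, 0, 0, 1, 27.2, -27.7, 3.3, 0, 0, 0, 1, 27.2, -27.7, 3.3, 0, 0, 0, 1, 27.2, -27.7, 3.3, 0, 0, 0, 1, 27.2, -27.7, 3.3, 0, 0, 0, 1, 27.2, -27.7, 3.3, 0, 0, 0, 1, 27.2, -27.7, 3.3, 0, 0, 0, 1, 27.2, -27.7, 3.3, 0, 0, 0, 1, 27.2, -27.7, 3.3, 0, 0, 0, 1, 27.2, -27.7, 3.3, 0, 0, 0, 1]

```text
time: 2.4
eef_pos: [0.5003, 0.0788, 0.3453]
tool_rot: [3.077, 0.632, 0.001]
wrist_force: [0.9, -0.6, 0.6]
opening: 0.0003
grip_force: 0.0
```

apply_moves:
  motion: [0, 0, 0, 0, 0, 5.3, 1, 0, 0, 0, 0, 0, 5.3, 1, 0, 0, 0, 0, 0, 5.3, 1, 0, 0, 0, 0, 0, 0, 1, 0, 0, 0, 0, 0, 0, 1]

```text
time: 2.82
eef_pos: [0.4999, 0.0768, 0.3454]
tool_rot: [3.135, 0.204, 0.001]
wrist_force: [0.2, 0.8, -1.0]
opening: -0.0
grip_force: 0.0
```

```bash
cat >> h.py <<'E'
def goto(x,y,z,yaw):
    "shift of the TCP in tool axes (mm) and turn about tool z (deg) to a tool-down pose with tool x at yaw"
    o=r.get_obs();M=R.from_rotvec(o['tool_rot']).as_matrix()
    print('t',o['time'],'pos',o['eef_pos'].round(4),'F',o['wrist_force'].round(1),'open',round(o['opening'],4),round(o['grip_force'],1))
    print('shift',((M.T@(np.array([x,y,z])-o['eef_pos']))*1000).round(1))
    Mt=R.from_euler('ZX',[yaw,180],degrees=True).as_matrix();print('turn(after)',np.degrees(R.from_matrix(M.T@Mt).as_rotvec()).round(2))
FX=np.array([.5252,-.1215]);FY=7.3
def fx(x,y):
    return FX+R.from_euler('z',FY,degrees=True).as_matrix()[:2,:2]@np.array([x,y])
E
python3 - <<'E'
from h import *
p=fx(0,.200);print(p);goto(*p,.345,FY)
save('wrist','w1.png');ci=r.camera_info('wrist')
for t in('clamp_grip','clamp_handle','clamp_pad'):print(t,[(np.round(d['extent']),round(d['p'],2)) for d in r.search_frame(t,'wrist')][:2])
hp=lambda a:[*fx(0,.175+.085*np.cos(a)),.035+.085*np.sin(a)]
print('pred grip',proj(ci,hp(.98)),'hinge',proj(ci,[*fx(0,.175),.035]),'tip',proj(ci,[*fx(0,.175+.102*np.cos(.98)),.035+.102*np.sin(.98)]))
E
```

```text
[0.49978708 0.07687889]
t 2.8167 pos [0.4999 0.0768 0.3454] F [ 0.2  0.8 -1. ] open -0.0 0.0
shift [-0.1 -0.1  0.4]
turn(after) [ 0.02 -0.02  0.15]
clamp_grip [(array([267., 189., 359., 232.]), 0.77)]
clamp_handle [(array([266., 184., 358., 234.]), 0.94)]
clamp_pad [(array([455., 198., 482., 223.]), 0.62), (array([270., 190., 360., 233.]), 0.62)]
pred grip [285.04667539 217.50131924] hinge [342.08670301 190.53857006] tip [269.30315701 224.94321094]
```

View pics/w1.png

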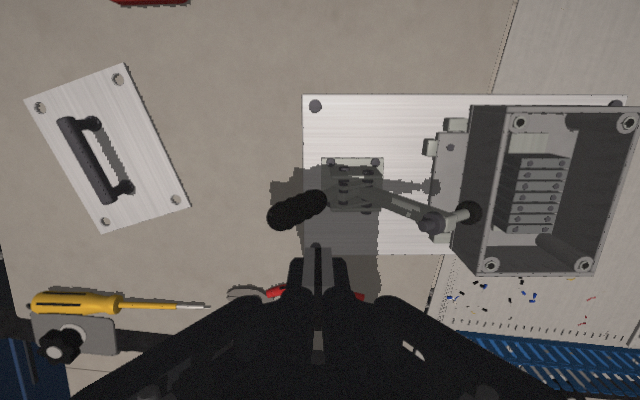

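The grip is where the model predicts, with its tip at about (269,218). I'll descend and follow the arc down.

apply_moves:
  motion: [0, 0, 18, 0, 0, 0, 1, 0, 0, 18, 0, 0, 0, 1, 0, 0, 18, 0, 0, 0, 1, 0, 0, 3, 0, 0, 0, 1, 0, -4.4, 4.5, 0, 0, 0, 1, 0, -4.4, 2.8, 0, 0, 0, 1, 0, -4.3, 2.8, 0, 0, 0, 1, 0, -4.2, 4, 0, 0, 0, 1, 0, -4.2, 4, 0, 0, 0, 1, 0, -4.2, 4, 0, 0, 0, 1, 0, -3.4, 4.7, 0, 0, 0, 1, 0, -3.3, 4.7, 0, 0, 0, 1, 0, -3.3, 4.7, 0, 0, 0, 1]

```text
time: 4.1
eef_pos: [0.4955, 0.1128, 0.2518]
tool_rot: [-3.135, -0.201, -0.002]
wrist_force: [0.0, 0.3, 3.1]
opening: -0.0
grip_force: 1.1
```

apply_moves:
  motion: [0, -2.4, 5.3, 0, 0, 0, 1, 0, -2.3, 5.3, 0, 0, 0, 1, 0, -2.3, 5.2, 0, 0, 0, 1, 0, -1.1, 4.2, 0, 0, 0, 1, 0, -1, 4.2, 0, 0, 0, 1, 0, -1, 4.2, 0, 0, 0, 1, 0, 0, 0, 0, 0, 0, 1, 0, 0, 0, 0, 0, 0, 1]

```text
time: 4.77
eef_pos: [0.4936, 0.1215, 0.2232]
tool_rot: [3.134, 0.199, -0.003]
wrist_force: [-0.1, -0.0, 0.3]
opening: 0.0004
grip_force: 0.0
```

Run:
```python
from h import *
p=fx(0,.246);goto(*p,.2223,FY)
save('wrist','w2.png');ci=r.camera_info('wrist')
for t in('clamp_handle','clamp_pad'):print(t,[(np.round(d['extent']),round(d['p'],2)) for d in r.search_frame(t,'wrist')][:2])
for a in(.05,.1,.2):print(a,proj(ci,[*fx(0,.175+.102*np.cos(a)),.035+.102*np.sin(a)]))
print('foot',proj(ci,[*fx(0,.07),.02]))
```

```text
t 4.7667 pos [0.4936 0.1215 0.2232] F [-0.1 -0.   0.3] open 0.0004 0.0
shift [ 0.4 -0.9  0.9]
turn(after) [ 0.05  0.1  -0.03]
clamp_handle [(array([259., 226., 528., 299.]), 0.81), (array([559., 146., 638., 373.]), 0.25)]
clamp_pad [(array([580., 220., 630., 245.]), 0.72)]
0.05 [257.95855538 253.34789788]
0.1 [256.93880729 257.82640465]
0.2 [256.22618595 267.51827326]
foot [594.52320588 237.24715907]
```

View pics/w2.png

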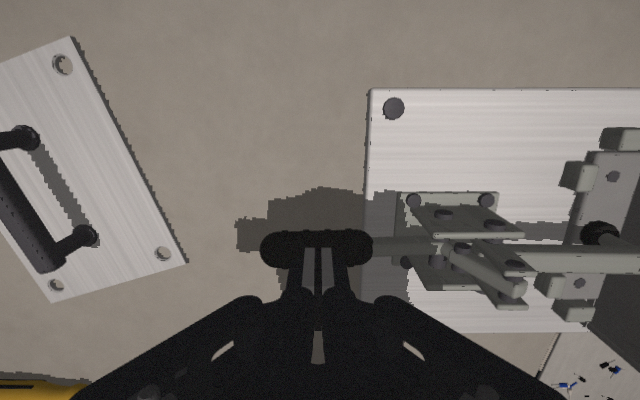

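The handle is nearly level, with its grip at about (315,247) and the pad on the foot at (600,232). I'll press further until the stop gives a clear reaction.

apply_moves:
  motion: [0, 0, 1.5, 0, 0, 0, 1, 0, 0, 1.5, 0, 0, 0, 1, 0, 0, 0, 0, 0, 0, 1, 0, 0, 0, 0, 0, 0, 1]

```text
time: 5.25
eef_pos: [0.494, 0.1218, 0.2215]
tool_rot: [3.135, 0.199, 0.001]
wrist_force: [-0.9, 0.1, 9.1]
opening: 0.0002
grip_force: 4.6
```

apply_moves:
  motion: [0, 0, 1.5, 0, 0, 0, 1, 0, 0, 1.5, 0, 0, 0, 1, 0, 0, 0, 0, 0, 0, 1]

```text
time: 5.5
eef_pos: [0.4939, 0.1218, 0.2207]
tool_rot: [-3.135, -0.199, -0.003]
wrist_force: [-4.9, -0.1, 34.3]
opening: -0.0
grip_force: 16.7
```

The stop is firm at 34 N. I'll release, rise and go above the cover.

apply_moves:
  motion: [0, 0, -10, 0, 0, 0, 1, 0, 0, -25, 0, 0, 0, 1, 0, 0, -35, 0, 0, 0, 1, 5, -33, -15, 0, 0, 0, 0, 5, -33, 0, 0, 0, 0, -1, 5, -34, 0, 0, 0, 0, -1, 5, -33, 0, 0, 0, 0, -1, 5, -33, 0, 0, 0, 0, -1, 0, 0, 0, 0, 0, -5.7, -1, 0, 0, 0, 0, 0, -5.8, -1, 0, 0, 0, 0, 0, -5.7, -1, 0, 0, 0, 0, 0, 0, -1, 0, 0, 0, 0, 0, 0, -1]

```text
time: 6.58
eef_pos: [0.4977, 0.2896, 0.3025]
tool_rot: [3.071, 0.662, -0.001]
wrist_force: [-0.2, -0.6, 0.7]
opening: 0.0856
grip_force: 0.0
```

Run:
```python
from h import *
goto(.4977,.2897,.23,24.5)
save('wrist','w3.png');ci=r.camera_info('wrist')
for t in('clamp_handle','cover','cover_grip','hole_a'):print(t,[(np.round(d['extent']),round(d['p'],2)) for d in r.search_frame(t,'wrist')][:4])
M=R.from_euler('z',24.5,degrees=True).as_matrix()
for p in[(63,43,4),(63,-43,4),(-63,43,4),(-63,-43,4),(42,0,42),(-42,0,42)]:print(p,proj(ci,M@(np.array(p)*.001)+[.4977,.2897,0]).round(1))
```

```text
t 6.5833 pos [0.4977 0.2896 0.3025] F [-0.2 -0.6  0.7] open 0.0856 0.0
shift [ 0.1 -0.1 72.5]
turn(after) [-0.    0.03 -0.18]
clamp_handle [(array([455., 261., 621., 341.]), 0.93)]
cover [(array([250., 106., 383., 266.]), 0.82), (array([602., 283., 640., 397.]), 0.75)]
cover_grip [(array([250., 102., 382., 265.]), 0.74), (array([627., 306., 639., 321.]), 0.67)]
hole_a [(array([251., 107., 383., 263.]), 0.78), (array([457., 192., 639., 372.]), 0.59)]
(63, 43, 4) [265.1 122.9]
(63, -43, 4) [365.9 122.5]
(-63, 43, 4) [272.5 254.8]
(-63, -43, 4) [359.9 254.5]
(42, 0, 42) [315.3 154.9]
(-42, 0, 42) [315.9 254.2]
```

View pics/w3.png

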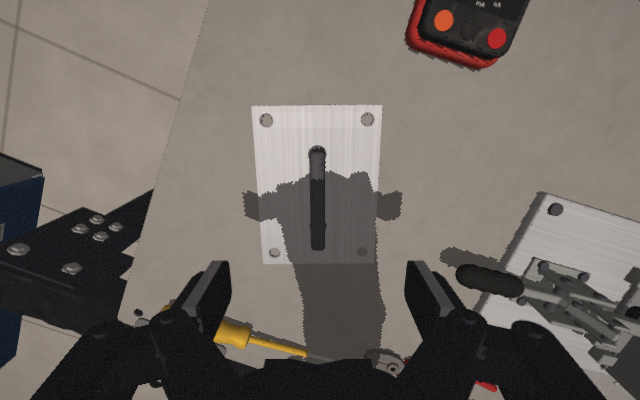

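The cover is at the predicted place: its holes are at (266,121), (368,119), (275,253) and (362,252), about 2 mm off. The clamp stays down. I'll descend and grip.

apply_moves:
  motion: [2, 0, 30, 0, 0, 0, -1, 0, 0, 30, 0, 0, 0, -1, 0, 0, 25, 0, 0, 0, -1, 0, 0, 16, 0, 0, 0, -1, 0, 0, 10, 0, 0, 0, -1, 0, 0, 0, 0, 0, 0, -1, 0, 0, 0, 0, 0, 0, 1, 0, 0, 0, 0, 0, 0, 1, 0, 0, 0, 0, 0, 0, 1, 0, 0, 0, 0, 0, 0, 1, 0, 0, 0, 0, 0, 0, 1, 0, 0, 0, 0, 0, 0, 1, 0, 0, 0, 0, 0, 0, 1]
  grip_force: 60

```text
time: 7.92
eef_pos: [0.4997, 0.2909, 0.1924]
tool_rot: [-3.07, -0.666, -0.001]
wrist_force: [-1.1, -0.2, 5.0]
opening: 0.0103
grip_force: 59.4
```

apply_moves:
  motion: [0, 0, -8, 0, 0, 0, 1, 0, 0, -18, 0, 0, 0, 1, 0, 0, -28, 0, 0, 0, 1, 0, 0, -32, 0, 0, 0, 1, 0, 0, -32, 0, 0, 0, 1, 0, 0, -22, 0, 0, 5.7, 1, 0, 0, 0, 0, 0, 5.8, 1, 0, 0, 0, 0, 0, 5.7, 1, 0, 0, 0, 0, 0, 0, 1]

```text
time: 8.67
eef_pos: [0.499, 0.2907, 0.3321]
tool_rot: [3.135, 0.196, -0.001]
wrist_force: [0.1, -0.1, -4.3]
opening: 0.0106
grip_force: 58.7
```

apply_moves:
  motion: [-1.5, 22, 0, 0, 0, 0, 1, -1.5, 30, 0, 0, 0, 0, 1, -2, 30, 0, 0, 0, 0, 1, -2, 30, 0, 0, 0, 0, 1, -2, 30, 0, 0, 0, 0, 1, -2, 30, 0, 0, 0, 0, 1, -2, 30, 0, 0, 0, 0, 1, -2, 30, 0, 0, 0, 0, 1, -2, 30, 0, 0, 0, 0, 1, -2, 30, 0, 0, 0, 0, 1, -2, 30, 0, 0, 0, 0, 1, -2, 30, 0, 0, 0, 0, 1, -2, 30, 0, 0, 0, 0, 1, -2, 20, 0, 0, 0, 0, 1, 0, 10, 0, 0, 0, 0, 1, 0, 0, 0, 0, 0, 0, 1, 0, 0, 0, 0, 0, 0, 1]

```text
time: 10.08
eef_pos: [0.525, -0.1205, 0.3314]
tool_rot: [-3.134, -0.202, 0.001]
wrist_force: [-0.5, 0.8, -3.7]
opening: 0.0107
grip_force: 58.9
```

Run:
```python
from h import *
goto(*FX,.274,FY)
save('wrist','w4.png');ci=r.camera_info('wrist')
o=r.get_obs();M=R.from_rotvec(o['tool_rot']).as_matrix();z=o['eef_pos'][2]-.192
for p in[(63,43),(63,-43),(-63,43),(-63,-43)]:
    c=o['eef_pos']+M@np.array([p[0]*.001,p[1]*.001,.188]);print(p,'hole(top)',proj(ci,c).round(1))
    print('   post',proj(ci,[*fx(p[0]*.001,-p[1]*.001),.072]).round(1))
```

```text
t 10.0833 pos [ 0.525  -0.1205  0.3314] F [-0.5  0.8 -3.7] open 0.0107 58.9
shift [ 0.1  1.1 57.4]
turn(after) [-0.08  0.04  0.07]
(63, 43) hole(top) [399.3 139.4]
   post [378.4 127.6]
(63, -43) hole(top) [230.6 139.4]
   post [260.9 127.2]
(-63, 43) hole(top) [382.6 338.4]
   post [368.8 277.3]
(-63, -43) hole(top) [248.5 338.4]
   post [269.1 276.9]
```

View pics/w4.png

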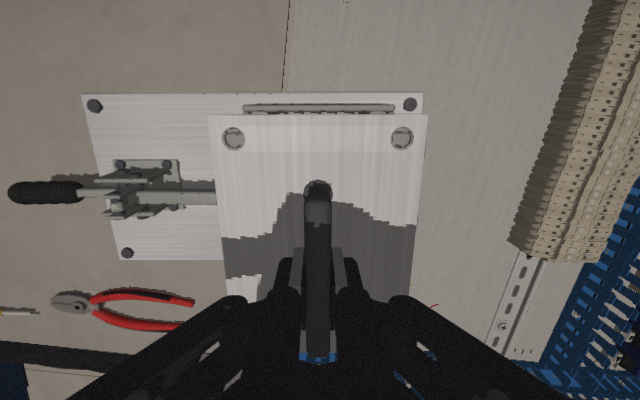

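The cover's rear holes are at (234,138) and (402,138), and the fixture plate's rear corners are at (80,94) and (423,92). Comparing both through the same camera cancels its bias.

Run:
```python
from h import *
ci=r.camera_info('wrist');g=cv2.cvtColor(cv2.imread('pics/w4.png'),6)
for p in[(.085,.215),(.085,-.095)]:print('plate corner pred',proj(ci,[*fx(*p),.012]).round(1))
for x in(.055,-.055):print('rim outer',x,proj(ci,[*fx(.075,x),.072]).round(1))
for u,v in[(80,94),(423,92)]:print(at_z(ci,u,v,.012).round(4),)
o=r.get_obs();z=o['eef_pos'][2]-.188
for u,v in[(234,138),(402,138)]:print('hole',at_z(ci,u,v,z).round(4))
a,b=[at_z(ci,u,v,z)[:2] for u,v in[(234,138),(402,138)]]
d=a-b;yaw=np.degrees(np.arctan2(d[1],d[0]))-90;M=R.from_euler('z',yaw,degrees=True).as_matrix()[:2,:2]
print('cover',((a+b)/2-M@[.063,0]).round(4),yaw,np.linalg.norm(d))
print('z edge rim',[g[95:120,u].tolist() for u in(320,)])
```

```text
plate corner pred [80.8 96.2]
plate corner pred [425.5  96.8]
rim outer 0.055 [243.3 110.1]
rim outer -0.055 [396.2 110.5]
[0.584  0.1031 0.012 ]
[ 0.6252 -0.2017  0.012 ]
hole [ 0.5827 -0.0699  0.1434]
hole [ 0.5939 -0.1546  0.1434]
cover [ 0.5258 -0.1204] 7.478257502473298 0.08549763278669406
z edge rim [[163, 165, 164, 164, 165, 165, 171, 168, 126, 72, 103, 124, 128, 122, 123, 84, 61, 64, 59, 134, 167, 173, 174, 172, 171]]
```

apply_moves:
  motion: [1, 0, 10, 0, 0, 0, 1, 1, 0, 15, 0, 0, 0, 1, 0, 0, 10, 0, 0, 0, 1, 0, 0, 5, 0, 0, 0, 1, 0, 0, 0, 0, 0, 0, 1, 0, 0, 0, 0, 0, 0, 1, 0, 0, 0, 0, 0, 0, 1, 0, 0, 0, 0, 0, 0, 1, 0, 0, 0, 0, 0, 0, 1, 0, 0, 0, 0, 0, 0, 1]

```text
time: 10.97
eef_pos: [0.5272, -0.1212, 0.2921]
tool_rot: [3.135, 0.2, 0.001]
wrist_force: [-0.5, 0.5, -3.7]
opening: 0.0107
grip_force: 58.8
```

Run:
```python
from h import *
goto(*FX,.274,FY)
ci=r.camera_info('wrist');save('wrist','w5.png');save('scene','s5.png')
o=r.get_obs();print(o['eef_pos'],ci['origin'],r.camera_info('wrist')['origin'])
M=R.from_rotvec(o['tool_rot']).as_matrix()
for p in[(63,43),(63,-43)]:print('hole',proj(ci,o['eef_pos']+M@np.array([p[0]*.001,p[1]*.001,.188])).round(1))
for p in[(.085,.215),(.085,-.095)]:print('plate',proj(ci,[*fx(*p),.012]).round(1))
for x in(.055,-.055):print('rim outer',proj(ci,[*fx(.075,x),.072]).round(1))
a=cv2.imread('pics/w5.png');cv2.imwrite('pics/w5c.png',cv2.resize(a[70:230,60:460],None,fx=2,fy=2,interpolation=cv2.INTER_CUBIC))
```

```text
t 10.9667 pos [ 0.5272 -0.1212  0.2921] F [-0.5  0.5 -3.7] open 0.0107 58.8
shift [-2.   0.  18.1]
turn(after) [ 0.02 -0.05 -0.01]
[ 0.52710689 -0.12119261  0.29196545] [ 0.60894077 -0.11214005  0.26164902] [ 0.60886689 -0.11211978  0.26146461]
hole [399.1 139.6]
hole [230.7 139.6]
plate [40.6 99.7]
plate [438.1  99. ]
rim outer [223.6 116.3]
rim outer [407.  116.2]
```

View pics/w5c.png

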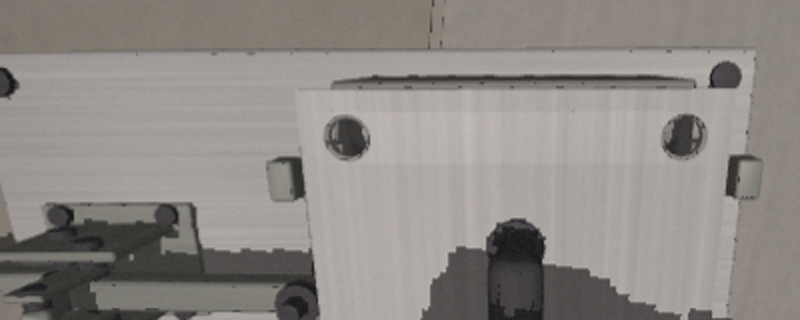

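The holes at about (233,138) and (402,138) line up sideways with the rim edge (226 to 407). The rim suggests about 1 mm more in tool x. Going down to the final height.

apply_moves:
  motion: [0.7, 0, 3, 0, 0, 0, 1, 0, 0, 5, 0, 0, 0, 1, 0, 0, 5, 0, 0, 0, 1, 0, 0, 4, 0, 0, 0, 1, 0, 0, 1, 0, 0, 0, 1, 0, 0, 0, 0, 0, 0, 1, 0, 0, 0, 0, 0, 0, 1, 0, 0, 0, 0, 0, 0, 1, 0, 0, 0, 0, 0, 0, 1]

```text
time: 11.82
eef_pos: [0.5279, -0.1211, 0.2739]
tool_rot: [3.135, 0.2, 0.001]
wrist_force: [-0.2, -0.5, -3.2]
opening: 0.0104
grip_force: 58.9
```

Run:
```python
from h import *
goto(*FX,.274,FY)
ci=r.camera_info('wrist');save('wrist','w6.png');save('scene','s6.png')
a=cv2.imread('pics/w6.png');b=cv2.imread('pics/s6.png')
A=[cv2.resize(a[115:165,u-35:u+35],None,fx=5.5,fy=5.5,interpolation=cv2.INTER_CUBIC) for u in(233,402)]
B=cv2.resize(b[135:245,275:415],None,fx=2.9,fy=2.9,interpolation=cv2.INTER_CUBIC)
o=np.zeros((275+B.shape[0],770,3),np.uint8);o[:275]=np.hstack(A);o[275:,:B.shape[1]]=B;cv2.imwrite('pics/f6.png',o)
o=r.get_obs();M=R.from_rotvec(o['tool_rot']).as_matrix()
for s in(43,-43):
    h=o['eef_pos']+M@np.array([.063,s*.001,.188]);print(proj(ci,h).round(1),'thread if aligned under hole',proj(ci,[h[0],h[1],.072]).round(1))
```

```text
t 11.8167 pos [ 0.5279 -0.1211  0.2739] F [-0.2 -0.5 -3.2] open 0.0104 58.9
shift [-2.7  0.1 -0.1]
turn(after) [ 0.01 -0.03 -0.01]
[399.3 139.5] thread if aligned under hole [392.9 136.4]
[230.6 139.5] thread if aligned under hole [237.4 136.4]
```

View pics/f6.png

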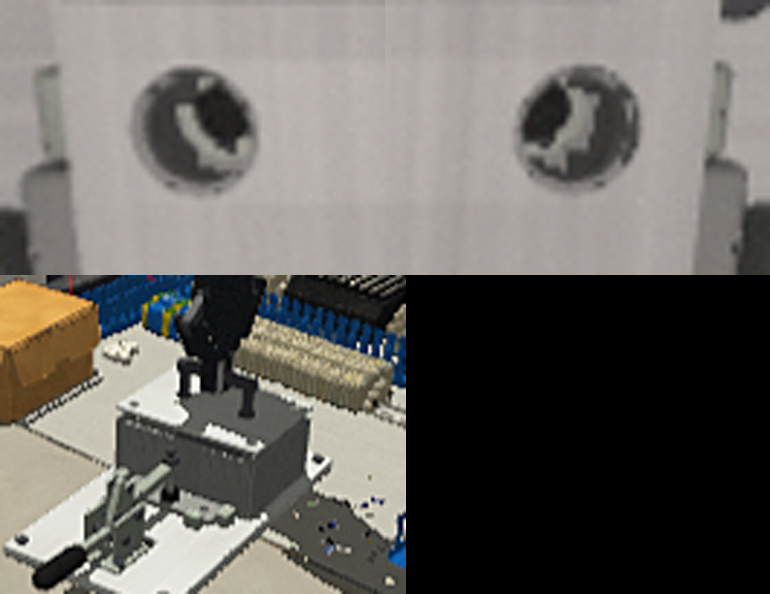

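Through both rear holes the threads appear where they should for alignment, to within about 0.5 mm: offsets of (+5.1,-3.3) and (-5.6,-3.3) px, against (+6.8,-3.1) and (-6.4,-3.1) expected. The scene view shows the cover level just above the rim and the clamp down.

```bash
python3 -c "
from h import *
print(r.job_done())"
```

```text
the job is handed in; nothing more can be done
None
```

I handed the job in at about 12 s with the clamp locked and the gripper holding the cover level about 10 mm above the rim; the two holes I checked (rear) sit within about 0.5 mm of their threads, and no verdict came back.

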